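Feel for the lock key in the rim of a round holding fixture and press it home

ROBOT

A 6-joint arm with a two-finger parallel gripper is mounted at the origin on the work surface. World frame = base frame: x ahead of the robot, y to its left, z up, the work surface at z = 0. Lengths are in m, angles in rad, forces in N, time in s.
With the tool pointing down it reaches from about 0.375 to 0.9 m from the base axis. Payload 3.1 kg.
Tool frame: the origin (TCP) lies between the finger pads; the fingertips stand arm.tip_reach ahead of it and the grasp point (between the pads) is the TCP (arm.tip_reach is the distance from the TCP to the fingertips, in m); z points along the fingers, y is the direction in which the jaws open and shut (so a half turn about z gives the same grasp; the last joint's range is limited). The gripper opens to 85 mm and grips with 20 to 120 N. Pads are 22 mm wide; open, the fingers measure 114 mm over their backs; the gripper's body (76 mm by 85 mm) begins 54 mm behind the grasp point. The pads swing forward as they close: fully open they stand 13 mm farther back than shut.
Start: joints at [-1.419, 0.527, 1.433, -0, 1.181, -0.178], TCP at [0.203, -0.591, 0.25] pointing down, gripper open.
Joint ranges: [-3.08, 3.08], [-0.75, 2.2], [0.22, 2.44], [-1.43, 4.57], [0, 2.65], [-2.85, 2.85]. Speed limits (rad/s): [2.79, 2.79, 3.14, 3.14, 3.14, 3.14].

INTERFACE

Orientations are given as a rotation vector (axis times angle).
In Python, from cell import arm gives the robot as it stands. The module is installed in compiled form; this text tells all that it offers.
- The arm moves only by the shell command python3 -m creep 'ROWS'. ROWS is JSON, a list of rows, each a list of 7 numbers: the turn, a rotation vector about the tool's x, y, z in rad, then the shift along the tool's x, y, z in m, then the closure, from -1 (fully open) to 1 (shut). In form: [[rx, ry, rz, dx, dy, dz, fingers], ...]. A call has exactly 5 rows; each row shifts and turns the pose as measured when the row begins, along the tool's axes as they then stand; what a row does not reach is not made up. A row lasts 1/12 s, in which the tool goes at most 41.7 mm and 7.16 degrees, less where a joint would pass 70% of its speed; a pose out of reach is approached as far as the arm can. A call is refused whole if a number of a shift passes 0.0417 or a number of a turn 0.125, either way. A call with a gripper value outside its range is refused whole. The fingers move at their own pace and stop on an object; the grip force is fixed at half the most. Time passes only in rows, so rows that do not move let the fingers close, or fill a call up. It gives the time, the measured TCP pose, the force and the opening at its end, in the units of the state.
- arm.get_state(): the state, without advancing time (a new reading comes with each control period).
- arm.camera(name): name is "side" or "top" or "wrist"; returns a dict with "frame" (384x512x3 uint8, red, green, blue), "fovy" (degrees; the focal length in pixels is half the picture's height over the tangent of half this angle, whatever the lens; pixels are square), "cx", "cy" (the principal point, pixels), "D" ([k1, k2, p1, p2, k3] as OpenCV has them; the pictures are not rectified), "extrinsics" (4x4, takes a point from world to camera coordinates); the wrist camera has in their place "tool_from_camera" (4x4, takes a point from camera to tool coordinates, whose origin is the TCP and whose axes are the flange's). Camera axes: x right, y up, looking along -z (the intrinsics and any distortion apply to the point x, -y, -z); pixel columns grow to the right and rows downward; lengths in m; the calibration is good to about 2 mm. A picture is of the moment at which its call begins: read the wrist's pose just before it. There is no depth.
- arm.job_done(): hands the job in, once; it reports no verdict.
The state is a dict: "time": time; "joints": joint angles; "dq": joint speeds; "tau": joint torques, N m; "tool_pos": TCP position; "ee_rot": TCP orientation; "wrist_force": force on the tool from outside, world axes, zero at the start; "moment": the same for the moment, N m; "gripper_width": finger opening in m.
Only numpy, scipy, OpenCV 4.12 (cv2) and the standard library are available. Lean on these libraries where they do the work, as an engineer would, in place of code of your own. Each camera call takes 0.05 s, during which the arm holds its last target.

TASK

Lock the round holding fixture: set a fingertip on the top of its rim beside the index block, run it along the rim until it drops into the notch, then press the lock key inside the notch fully home, leave it down and move clear. Do not shift or lift the piston standing in the middle, nor the spanner, spray can and parts box around it.

Things in the scene. Friction and masses are not known exactly. Their poses are not given: they have to be found in the camera images.
- fixture: Fixed rotary holding fixture. Origin on the bench under its centre, z up, -x towards its index block. Dark foot plate (x -120 to 100 mm, y -80 to 80 mm, 12 mm thick) under a round aluminium platter that is stiff and does not turn under a fingertip. Platter floor 42 mm above the bench, ringed by a rim. These axes do not tell where the notch is.
- rim (a point): Centre of the rim, level with its top: on the fixture's axis, 62 mm above the bench. The rim's flat top runs from radius 72 to 88 mm. It is whole but for one notch, 48 mm along the rim, open above, inwards and outwards, whose middle lies anywhere more than 75 degrees round from the index block, either way: it must be felt or seen.
- start (a point): Point on the middle of the rim's flat top (radius 80 mm, 62 mm above the bench) beside the index block: the sweep starts here. The index block, 16 x 30 mm and 56 mm tall, stands just outside the rim, 108 mm from the fixture's axis.
- key (a joint): Travel of the lock key, the aluminium block in the notch (42 mm along the rim, 14 mm thick), straight down, in m: 0 = up, its flat top 8 mm below the rim's top; 0.007 = fully home at its stop, 15 mm below. No spring: it moves against about 4 N of friction and stays where it is left.
- piston_mid (a point): Centre (half-way up) of a loose aluminium piston, 44 mm across and 42 mm tall, 0.14 kg, standing upright on the middle of the platter's floor; its top is 84 mm above the bench. To be left alone.
- partsbox: Loose blue plastic parts box, 200 x 140 x 70 mm, open on top; origin at the centre of its underside. A bystander.
- spanner: Loose steel spanner, 170 mm long, lying flat along its x axis; origin under its middle. A bystander.
- spraycan: Loose white spray can, 56 mm across and 160 mm tall; origin at the centre of its underside. A bystander.
There are look-alikes about, which are no part of the job. What is meant by the part that bears piston_mid is not blue, orange or pink, and is the larger of those in its own colour.

How it is judged:
On the way, in this order (a step that is already met when the one before it is completed fails the run):
1. a fingertip touches the rim beside the index block (horizontal distance between the grasp point and start below 0.05 m and contact force between the fingers and fixture above 0.2 N).
2. the fingertip runs on the rim up to the notch: it touches the rim within about 30 mm of either end of the notch ((contact force between the fingers and platter_c0 above 0.15 N or contact force between the fingers and platter_c1 above 0.15 N or contact force between the fingers and platter_c26 above 0.15 N or contact force between the fingers and platter_c27 above 0.15 N)).
3. the lock key is pressed home (value of joint key above 0.0055 m), for 0.1 s.
At the end, for the whole second after the job is handed in: The lock key is at least 5.5 mm down of its 7 mm and stays there; the piston stands upright within 12 mm of where it was; spanner, spray can and parts box are within 20 mm of where they were (value of joint key above 0.0055 m and velocity of joint key below 0.002 m/s and angle between piston_mid's own z axis and vertical below 0.1 rad and distance of piston_mid from where it was at the start of the episode below 0.012 m and distance of each of partsbox, spanner, spraycan from where it was at the start of the episode below 0.02 m); the robot touches nothing.
It fails at once if the piston is lifted or shifted by more than 12 mm, or tipped (distance of piston_mid from where it was at the start of the episode above 0.012 m or angle between piston_mid's own z axis and vertical above 0.3 rad).
It fails at once if the spanner, spray can or parts box is shifted by more than 20 mm (distance of any of partsbox, spanner, spraycan from where it was at the start of the episode above 0.02 m).
It also fails if it takes over 70 s, if anything falls off the work surface, if the arm or the gripper's body presses on something with over 40 N, if the wrist force passes 120 N, or if a joint passes its speed limit or range.

## Working session

There is one attempt and no reset: what is moved stays moved. The work goes in short steps, Python scripts to look and compute and a shell command to move; the robot and the scene stay as the last step left them, time stands still between calls to the robot, and variables do not carry over. Pictures are saved under pics/ and viewed, and the job is handed in when it is done.

```bash
mkdir -p pics; ls; cat > h.py <<'E'
import numpy as np, cv2
from cell import arm
def K(c):
    h=c["frame"].shape[0]; f=h/2/np.tan(np.radians(c["fovy"])/2)
    return np.array([[f,0,c["cx"]],[0,f,c["cy"]],[0,0,1]])
def cam(n):
    s=arm.get_state(); c=arm.camera(n); c["D"]=np.array(c["D"],float)
    if n=="wrist":
        T=np.eye(4); T[:3,:3]=cv2.Rodrigues(np.array(s["ee_rot"],float))[0]; T[:3,3]=s["tool_pos"]
        c["extrinsics"]=np.linalg.inv(T@np.array(c["tool_from_camera"]))
    c["extrinsics"]=np.array(c["extrinsics"]); return c
def save(c,fn): cv2.imwrite(fn,c["frame"][:,:,::-1])
def ray(c,uv):
    uv=np.array(uv,float).reshape(-1,1,2)
    n=cv2.undistortPoints(uv,K(c),c["D"]).reshape(-1,2)
    d=np.c_[n[:,0],-n[:,1],-np.ones(len(n))]
    E=c["extrinsics"]; R=E[:3,:3]; o=-R.T@E[:3,3]
    return o,d@R
def plane(c,uv,z):
    o,d=ray(c,uv); return o+d*((z-o[2])/d[:,2])[:,None]
def proj(c,P):
    P=np.array(P,float).reshape(-1,3); E=c["extrinsics"]
    q=P@E[:3,:3].T+E[:3,3]; q=q*[1,-1,-1]
    return cv2.projectPoints(q.reshape(-1,1,3),np.zeros(3),np.zeros(3),K(c),c["D"])[0].reshape(-1,2)
E
python3 - <<'E'
from h import *
import pickle
C={}
for n in ["top","side","wrist"]:
    c=cam(n); C[n]=c; save(c,f"pics/{n}0.png"); print(n,c["fovy"],c["cx"],c["cy"],c["D"])
pickle.dump(C,open("c0.pkl","wb"))
print(arm.get_state(),arm.tip_reach)
E
```

```text
pics
top 49.12341694281105 256.36667449066596 195.34582869464873 [-0.00919917  0.          0.          0.          0.        ]
side 46.35875363829829 251.79207505648898 195.00992727322435 [0.00950681 0.         0.         0.         0.        ]
wrist 59.00804013068139 255.21268693681264 198.24183841843865 [-0.09927348  0.          0.          0.          0.        ]
{'time': 0.15, 'joints': array([-1.41849524e+00,  5.28273158e-01,  1.43360949e+00, -1.64916829e-05,
        1.18141254e+00, -1.78503742e-01]), 'dq': array([ 0.00110666, -0.00140231, -0.00540221, -0.00023245,  0.00081896,
        0.00081651]), 'tau': array([ 3.54940694e-04, -4.42744088e+01, -1.78275418e+01, -2.30272435e-04,
        5.64275877e-03,  4.06541659e-06]), 'tool_pos': array([ 0.20294389, -0.59058207,  0.2495453 ]), 'ee_rot': array([-3.09703578e+00, -5.16990319e-01, -1.10747963e-05]), 'wrist_force': array([-0.46750364,  0.60874762, -0.44316539]), 'moment': array([-0.06217645,  0.03761468,  0.04300259]), 'gripper_width': 0.08538188757444232} 0.019
```

View pics/top0.png

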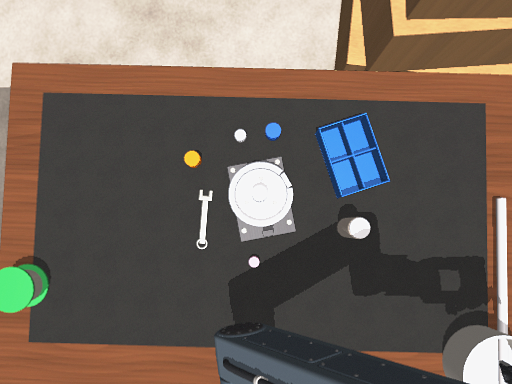

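View pics/side0.png

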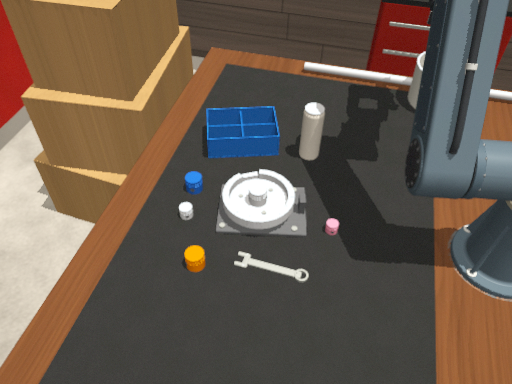

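View pics/wrist0.png

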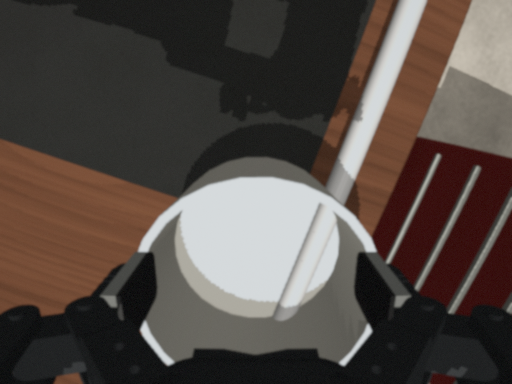

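The top view shows the fixture at about (261,193) with its index block at (268,231), and a notch seems to lie near (288,180). The side view has the fixture at (258,200) with the index block to the right. The wrist camera looks into a bucket holding a rod, so I'll leave upwards first.

```bash
python3 - <<'E'
from h import *
import pickle
C=pickle.load(open("c0.pkl","rb"))
a=cv2.resize(C["top"]["frame"][115:275,175:305],None,fx=4,fy=4,interpolation=cv2.INTER_CUBIC)[:600,:400*2]
b=cv2.resize(C["side"]["frame"][160:245,205:345],None,fx=5,fy=5,interpolation=cv2.INTER_CUBIC)
cv2.imwrite("pics/topz.png",a[:,:,::-1]);cv2.imwrite("pics/sidez.png",b[:,:,::-1])
c=C["top"]
print(plane(c,[[260.5,192.5]],.084),plane(c,[[261,194]],.062),plane(c,[[268,231]],.056))
E
```

```text
[[0.57381318 0.00304592 0.084     ]] [[0.57135472 0.00141259 0.062     ]] [[ 0.47093646 -0.02023483  0.056     ]]
```

View pics/topz.png

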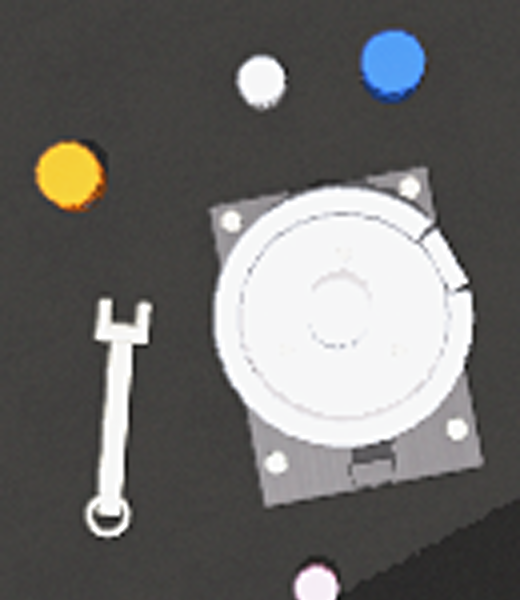

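View pics/sidez.png

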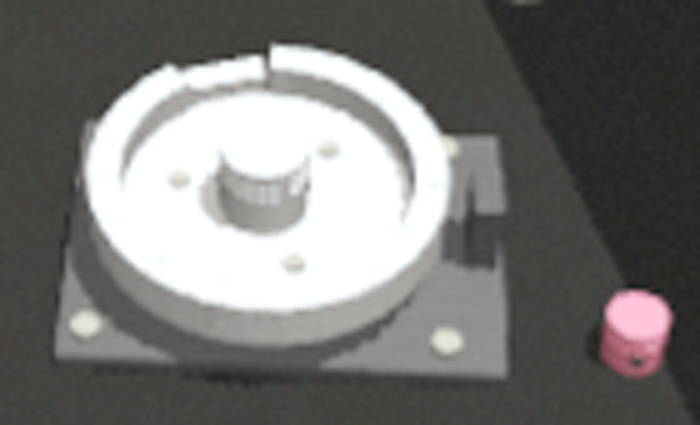

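Candidates for the piston: white cylinder in the fixture at top (260,192) and small white one at (240,135), plus blue, orange and pink ones. The piston is the larger white one, in the fixture. The notch shows as two slits at top (282,173) and (290.5,187.5). Next I'll fit the geometry.

```bash
python3 - <<'E'
from h import *
import pickle
C=pickle.load(open("c0.pkl","rb"))
c=C["top"]; f=c["frame"]
m=(f.min(2)>200).astype(np.uint8); m[:, :225]=0;m[:,300:]=0;m[:155]=0;m[235:]=0
n,l,st,ce=cv2.connectedComponentsWithStats(m)
i=1+np.argmax(st[1:,4]); print(st[i],ce[i])
cn=max(cv2.findContours((l==i).astype(np.uint8),cv2.RETR_EXTERNAL,cv2.CHAIN_APPROX_NONE)[0],key=len)[:,0]
P=plane(c,cn,.062)[:,:2]
from scipy.optimize import least_squares
r=least_squares(lambda p:np.hypot(*(P-p[:2]).T)-p[2],[.57,0,.088],loss='soft_l1',f_scale=.001); print("rim",r.x,np.abs(r.fun).mean())
o=r.x[:2]
# plate bolts: (by crop) 
b=np.array([[232,221],[410,188],[277,462],[457,430]])/4+[175,115]
B=plane(c,b,.015)[:,:2]; print(B, B.mean(0))
print("bolt dir",np.degrees(np.arctan2(*( (B[2]-B[0])[::-1]))),np.degrees(np.arctan2(*((B[3]-B[1])[::-1]))))
idx=plane(c,[[175+373/4,115+466/4]],.056)[0,:2]; d=idx-o; print("idx",idx,np.hypot(*d),np.degrees(np.arctan2(d[1],d[0])))
for s in [[428,232],[462,290]]:
    q=plane(c,[np.array(s)/4+[175,115]],.062)[0,:2]-o; print(q,np.hypot(*q),np.degrees(np.arctan2(q[1],q[0])))
print("rod/bucket", plane(c,[[500,200],[500,330]],.25))
E
```

```text
[ 229  162   64   65 3205] [260.14726989 194.29360374]
rim [0.57149589 0.00358748 0.08683507] 0.0016230653278737457
[[ 0.64063999  0.0826319 ]
 [ 0.66757128 -0.04395449]
 [ 0.46993732  0.04585972]
 [ 0.49572425 -0.08100121]] [0.56846821 0.00088398]
bolt dir -167.84330642853317 -167.83437946607063
idx [ 0.4695923  -0.02094946] 0.10481605135554375 -166.46170030471762
[ 0.05903556 -0.05835733] 0.08301069285661061 -44.668980228393906
[ 0.01971279 -0.08245478] 0.08477844811653647 -76.55444868070158
rod/bucket [[ 0.55817017 -0.54438272  0.25      ]
 [ 0.26562149 -0.54096968  0.25      ]]
```

```bash
python3 - <<'E'
from h import *
import pickle
C=pickle.load(open("c0.pkl","rb"))
def tri(a,b):
    o1,d1=ray(C["top"],[a]);o2,d2=ray(C["side"],[b]);d1=d1[0];d2=d2[0]
    A=np.c_[d1,-d2];t=np.linalg.lstsq(A,o2-o1,rcond=None)[0]
    p,q=o1+t[0]*d1,o2+t[1]*d2;return (p+q)/2,np.linalg.norm(p-q)
print("rod end",tri([501,199],[306,66]))
print("bucket px side of tcp",proj(C["side"],[.203,-.591,.25]),proj(C["top"],[.203,-.591,.25]))
print("can top",tri([359,228],[314,107]))
print("piston top",tri([175+340/4,115+308/4],[205+265/5,160+152/5]))
# bolt-based centre, index dir from bolts = -167.84
# notch slit ends in side view on z=.062 outer/inner
o=np.array([.5707,.0025])
for s in [[182,68],[268,45],[192,90],[265,72]]:
    q=plane(C["side"],[np.array(s)/5+[205,160]],.062)[0,:2]-o; print(q,np.hypot(*q),np.degrees(np.arctan2(q[1],q[0])))
E
```

```text
rod end (array([ 0.57565393, -0.68236366,  0.01761466]), np.float64(0.0034190661473418723))
bucket px side of tcp [[436.04913668  28.7719054 ]] [[522.49426227 358.94078279]]
can top (array([ 0.48663167, -0.24229424,  0.16476942]), np.float64(0.0015399727066643994))
piston top (array([0.57410262, 0.00408849, 0.07433726]), np.float64(0.0035186447142781362))
[ 0.0599275  -0.05603233] 0.08204223330438774 -43.076117713938146
[ 0.02197722 -0.08437116] 0.08718653169354773 -75.39988506044833
[ 0.05068875 -0.04207503] 0.06587607481462816 -39.69492955933965
[ 0.01847247 -0.06465879] 0.06724575653533864 -74.0558062101861
```

```bash
cat > st.py <<'E'
from h import *
import sys
def go(t,yaw=None):
    s=arm.get_state(); R=cv2.Rodrigues(np.array(s["ee_rot"],float))[0]; p=np.array(s["tool_pos"])
    d=R.T@(np.array(t)-p)
    xy=np.degrees(np.arctan2(R[1,0],R[0,0]))
    # tilt correction to point down at the given yaw (of tool x)
    y=np.radians(xy if yaw is None else yaw); 
    Rt=np.array([[np.cos(y),np.sin(y),0],[np.sin(y),-np.cos(y),0],[0,0,-1]])
    rv=cv2.Rodrigues(R.T@Rt)[0].ravel()
    print("t",round(s["time"],2),"pos",np.round(p,4),"yaw",round(xy,1),"F",np.round(s["wrist_force"],2),"q6",np.round(s["joints"],2),"w",round(s["gripper_width"],4))
    print("need shift(tool)",np.round(d,4),"turn",np.round(rv,4),"rows>=",np.round(np.linalg.norm(d)/.04,1))
if __name__=="__main__":
    a=[float(v) for v in sys.argv[1:]]
    go(a[:3],a[3] if len(a)>3 else None)
E
python3 st.py .203 -.591 .40; python3 st.py .493 -.013 .30 -12
```

```text
t 0.15 pos [ 0.2029 -0.5906  0.2495] yaw 19.0 F [-0.47  0.61 -0.44] q6 [-1.42  0.53  1.43 -0.    1.18 -0.18] w 0.0854
need shift(tool) [-0.      0.0002 -0.1505] turn [-0.0017 -0.0003  0.    ] rows>= 3.8
t 0.15 pos [ 0.2029 -0.5906  0.2495] yaw 19.0 F [-0.47  0.61 -0.44] q6 [-1.42  0.53  1.43 -0.    1.18 -0.18] w 0.0854
need shift(tool) [ 0.4619 -0.4521 -0.0496] turn [-1.700e-03  2.000e-04  5.403e-01] rows>= 16.2
```

```bash
python3 -m creep '[[0,0,0,0,0,-0.03,1],[0,0,0,0,0,-0.03,1],[0,0,0,0,0,-0.03,1],[0,0,0,0,0,-0.03,1],[0,0,0,0,0,-0.03,1]]'; python3 st.py .493 -.013 .30 12
```

```text
time: 0.57
tool_pos: [0.2021, -0.5859, 0.3926]
ee_rot: [-3.069, -0.512, -0.001]
wrist_force: [0.1, -1.0, -0.7]
gripper_width: 0.0255
t 0.57 pos [ 0.2021 -0.5859  0.3926] yaw 18.9 F [ 0.05 -0.98 -0.69] q6 [-1.42  0.41  1.23  0.    1.53 -0.18] w 0.0255
need shift(tool) [ 0.4606 -0.4445  0.1083] turn [-0.03   -0.0036  0.1211] rows>= 16.2
```

```bash
python3 -m creep '[[0,0,0,0.028,-0.027,0,1],[0,0,0,0.028,-0.027,0,1],[0,0,0,0.028,-0.027,0,1],[0,0,0,0.028,-0.027,0,1],[0,0,0,0.028,-0.027,0,1]]' ; python3 -m creep '[[0,0,0,0.028,-0.027,0,1],[0,0,0,0.028,-0.027,0,1],[0,0,0,0.028,-0.027,0,1],[0,0,0,0.028,-0.027,0,1],[0,0,0,0.028,-0.027,0,1]]'; python3 st.py .493 -.013 .30 0
```

```text
time: 0.98
tool_pos: [0.2903, -0.4189, 0.4022]
ee_rot: [-3.094, -0.497, 0.001]
wrist_force: [0.7, -0.4, -1.1]
gripper_width: 0.0003
time: 1.4
tool_pos: [0.3827, -0.2371, 0.4027]
ee_rot: [-3.093, -0.491, 0.0]
wrist_force: [0.8, -0.1, 0.2]
gripper_width: 0.0002
t 1.4 pos [ 0.3827 -0.2371  0.4027] yaw 18.0 F [ 0.84 -0.07  0.18] q6 [-0.81  0.12  1.62  0.01  1.41  0.45] w 0.0002
need shift(tool) [ 0.1741 -0.1779  0.1046] turn [-9.600e-03  2.000e-04  3.147e-01] rows>= 6.8
```

```bash
python3 -m creep '[[0,0,0.065,0.026,-0.025,0.01,1],[0,0,0.065,0.023,-0.028,0.01,1],[0,0,0.065,0.022,-0.028,0.01,1],[0,0,0.065,0.02,-0.03,0.01,1],[0,0,0.065,0.019,-0.03,0.01,1]]' ; python3 st.py .493 -.013 .30 0
```

```text
time: 1.82
tool_pos: [0.4685, -0.0684, 0.3547]
ee_rot: [-3.136, 0.038, -0.006]
wrist_force: [0.6, -0.8, -1.0]
gripper_width: -0.0
t 1.82 pos [ 0.4685 -0.0684  0.3547] yaw -1.4 F [ 0.58 -0.76 -0.97] q6 [-0.39  0.2   1.66  0.01  1.29  1.21] w -0.0
need shift(tool) [ 0.0229 -0.0556  0.0551] turn [-0.0055 -0.0041 -0.0245] rows>= 2.0
```

```bash
python3 -m creep '[[0,0,-0.02,0.012,-0.026,0.025,1],[0,0,0,0.01,-0.024,0.025,1],[0,0,0,0,-0.005,0.005,1],[0,0,0,0,0,0,1],[0,0,0,0,0,0,1]]' ; python3 - <<'E'
from h import *
import pickle
c=cam("wrist"); save(c,"pics/w1.png"); pickle.dump(c,open("w1.pkl","wb"))
from st import go; go([.493,-.013,.11],0)
E
```

```text
time: 2.23
tool_pos: [0.4929, -0.0038, 0.2961]
ee_rot: [-3.134, -0.007, -0.003]
wrist_force: [0.5, 0.8, 0.6]
gripper_width: -0.0002
t 2.28 pos [ 0.493  -0.0042  0.2964] yaw 0.2 F [ 0.26 -0.53  0.43] q6 [-0.24  0.29  1.7   0.01  1.15  1.32] w 0.0003
need shift(tool) [-0.0005  0.0101  0.1864] turn [-0.0072 -0.0025  0.0037] rows>= 4.7
```

View pics/w1.png

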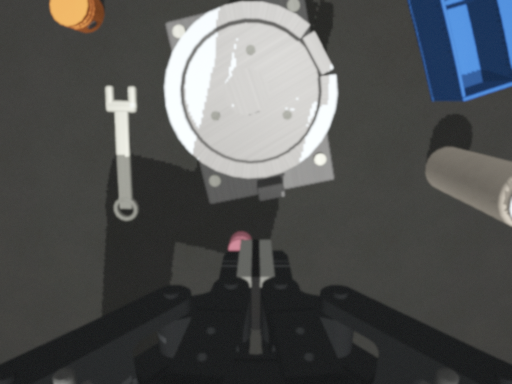

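The wrist picture shows the fixture whole: rim centre about (251,90), notch edges near (305,35) and (328,73), index block at (270,188). I'll enlarge and measure.

```bash
python3 - <<'E'
from h import *
import pickle
c=pickle.load(open("w1.pkl","rb"));f=c["frame"]
cv2.imwrite("pics/w1z.png",cv2.resize(f[0:120,240:360],None,fx=5,fy=5,interpolation=cv2.INTER_CUBIC)[:,:,::-1])
P=np.array([.5715,.003,.062])
# rim outer contour fit
m=cv2.inRange(f,(150,150,150),(255,255,255)); m[:,:155]=0; m[:,345:]=0; m[182:]=0
m=cv2.morphologyEx(m,cv2.MORPH_OPEN,np.ones((5,5)))
cn=max(cv2.findContours(m,cv2.RETR_EXTERNAL,cv2.CHAIN_APPROX_NONE)[0],key=len)[:,0]
Q=plane(c,cn,.062)[:,:2]
from scipy.optimize import least_squares
r=least_squares(lambda p:np.hypot(*(Q-p[:2]).T)-p[2],[.57,0,.088],loss='soft_l1',f_scale=.001); print("rim",r.x,np.median(np.abs(r.fun)))
b=plane(c,[[178,32],[293,6],[215,181],[320,159]],.015)[:,:2];print(b,b.mean(0),np.degrees(np.arctan2(*(b[2]-b[0])[::-1])),np.degrees(np.arctan2(*(b[3]-b[1])[::-1])))
E
```

```text
rim [ 0.56701845 -0.00528466  0.07961257] 0.008965930509534675
[[ 0.64112888  0.08400365]
 [ 0.66838504 -0.04406417]
 [ 0.46973898  0.04596062]
 [ 0.49767041 -0.08117514]] [0.56923083 0.00118124] -167.4850871934545 -167.735515457538
```

View pics/w1z.png

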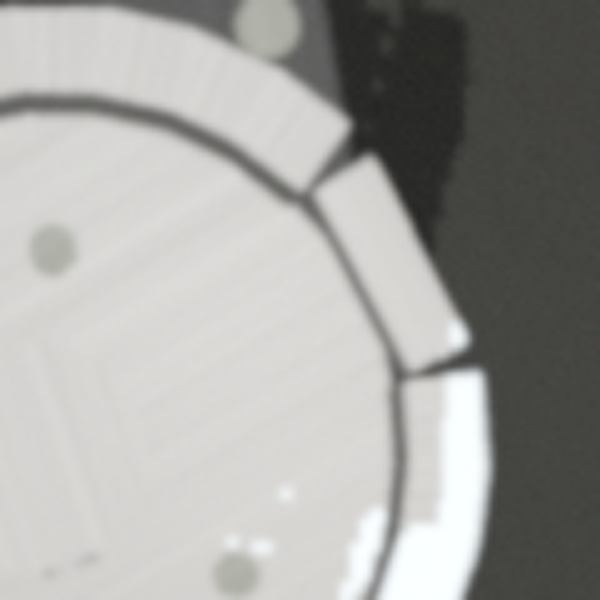

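```bash
python3 - <<'E'
from h import *
import pickle
c=pickle.load(open("w1.pkl","rb"));f=c["frame"]
cv2.imwrite("pics/w1y.png",cv2.resize(f[0:200,150:350],None,fx=3,fy=3,interpolation=cv2.INTER_CUBIC)[:,:,::-1])
crop=lambda a:np.array(a)/5+[240,0]-.4
rc=plane(c,crop([[352,125],[305,195],[485,372],[405,378]]),.062)[:,:2]
kc=plane(c,crop([[372,155],[315,190],[468,340],[408,372]]),.054)[:,:2]
print("key",kc,kc.mean(0))
for o in ([.5715,.0036],[.569,.001]):
    for n,p in (("rim",rc),("key",kc)):
        d=p-o; print(o,n,np.round(np.hypot(*d.T)*1e3,1),np.round(np.degrees(np.arctan2(d[:,1],d[:,0])),1))
E
```

```text
key [[ 0.63486663 -0.0620531 ]
 [ 0.62787162 -0.0507106 ]
 [ 0.5990634  -0.0831541 ]
 [ 0.59244825 -0.07099524]] [ 0.61356247 -0.06672826]
[0.5715, 0.0036] rim [90.4 74.5 91.2 75.1] [-41.8 -43.6 -76.9 -75.3]
[0.5715, 0.0036] key [91.2 78.3 91.  77.5] [-46.  -43.9 -72.4 -74.3]
[0.569, 0.001] rim [90.6 74.6 89.3 73.3] [-39.6 -40.8 -75.  -72.9]
[0.569, 0.001] key [91.2 78.4 89.4 75.7] [-43.7 -41.3 -70.3 -72. ]
```

View pics/w1y.png

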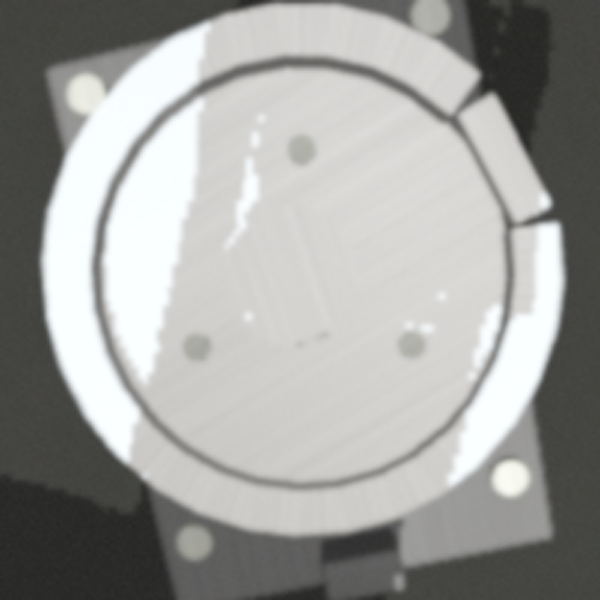

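```bash
python3 - <<'E'
from h import *
import pickle
from scipy.optimize import least_squares
c=pickle.load(open("w1.pkl","rb"))
def fit(pts,z):
    q=plane(c,np.array(pts)/3+[150,0]-.33,z)[:,:2]
    r=least_squares(lambda p:np.hypot(*(q-p[:2]).T)-p[2],[.57,0,.08]);print(r.x,np.round(r.fun*1e3,1)); return r.x
fit([[42,265],[303,2],[305,535],[565,275],[482,75],[130,462],[450,485],[107,95]],.062)
fit([[300,62],[102,265],[305,483],[507,275],[455,115]],.062)
E
```

```text
[0.57281765 0.00143535 0.0883369 ] [ 0.8 -0.2  0.5  0.7 -0.2 -0.7 -0.7 -0.3]
[5.73269669e-01 3.76328581e-04 6.98044685e-02] [-0.8 -0.3  0.7 -1.7  2.1]
```

Key centre is about (0.613, -0.067), 108° round from the index block. The rim centre is (0.5724, 0.002), and the fitted radius of 88.3 mm matches the stated 88. Descending over start (0.494, -0.015).

```bash
python3 -m creep '[[-0.007,0,0,0.0005,0.004,0.036,1],[0,0,0,0,0.004,0.036,1],[0,0,0,0,0.003,0.036,1],[0,0,0,0,0,0.036,1],[0,0,0,0,0,0.03,1]]' ; python3 st.py .494 -.015 .081 0
```

```text
time: 2.7
tool_pos: [0.508, -0.0261, 0.1318]
ee_rot: [3.129, -0.006, 0.063]
wrist_force: [0.3, 0.2, 0.1]
gripper_width: 0.0001
t 2.7 pos [ 0.508  -0.0261  0.1318] yaw -0.2 F [0.28 0.24 0.11] q6 [-0.27  0.55  1.86 -0.    0.69  1.31] w 0.0001
need shift(tool) [-0.0161 -0.0117  0.05  ] turn [ 0.0122 -0.0404 -0.004 ] rows>= 1.3
```

```bash
python3 -m creep '[[0.012,-0.04,0,-0.008,-0.006,0.01,1],[0,0,0,-0.006,-0.006,0.01,1],[0,0,0,0,0,0.008,1],[0,0,0,0,0,0.005,1],[0,0,0,0,0,0,1]]' ; python3 st.py .494 -.015 .081 0
```

```text
time: 3.12
tool_pos: [0.4942, -0.0198, 0.0967]
ee_rot: [-3.14, 0.021, 0.012]
wrist_force: [-1.0, 0.3, -1.6]
gripper_width: -0.0001
t 3.12 pos [ 0.4942 -0.0198  0.0967] yaw -0.8 F [-1.04  0.31 -1.62] q6 [-0.27  0.61  1.88 -0.    0.66  1.32] w -0.0001
need shift(tool) [-0.0002 -0.0048  0.0157] turn [-0.0012  0.0075 -0.0134] rows>= 0.4
```

```bash
python3 -m creep '[[0,0.007,-0.013,0,-0.004,0.004,1],[0,0,0,0,0,0.004,1],[0,0,0,0,0,0.003,1],[0,0,0,0,0,0,1],[0,0,0,0,0,0,1]]' ; python3 st.py .494 -.015 .081 0
```

```text
time: 3.53
tool_pos: [0.4983, -0.017, 0.0887]
ee_rot: [3.14, 0.001, 0.015]
wrist_force: [0.2, 0.3, -0.2]
gripper_width: -0.0002
t 3.53 pos [ 0.4983 -0.017   0.0887] yaw 0.0 F [ 0.18  0.26 -0.16] q6 [-0.26  0.63  1.89  0.    0.62  1.31] w -0.0002
need shift(tool) [-0.0043 -0.002   0.0076] turn [ 0.0014 -0.0094  0.0005] rows>= 0.2
```

```bash
python3 -m creep '[[0,-0.009,0,-0.004,-0.002,0.002,1],[0,0,0,0,0,0.002,1],[0,0,0,0,0,0.002,1],[0,0,0,0,0,0.001,1],[0,0,0,0,0,0,1]]' ; python3 st.py .494 -.015 .081 0
```

```text
time: 3.95
tool_pos: [0.4942, -0.0146, 0.0816]
ee_rot: [3.14, 0.002, 0.001]
wrist_force: [-0.8, -0.0, 0.7]
gripper_width: -0.0
t 3.95 pos [ 0.4942 -0.0146  0.0816] yaw 0.1 F [-0.82 -0.03  0.66] q6 [-0.26  0.64  1.89 -0.    0.61  1.32] w -0.0
need shift(tool) [-0.0002  0.0004  0.0006] turn [ 0.0017 -0.0005  0.0012] rows>= 0.0
```

```bash
for i in 1; do python3 -m creep '[[0,0,0,0,0,0.001,1],[0,0,0,0,0,0.001,1],[0,0,0,0,0,0.001,1],[0,0,0,0,0,0.001,1],[0,0,0,0,0,0.001,1]]'; done ; python3 st.py .494 -.015 .081 0
```

```text
time: 4.37
tool_pos: [0.4942, -0.0146, 0.081]
ee_rot: [3.139, 0.003, 0.003]
wrist_force: [-1.4, 1.1, 10.2]
gripper_width: -0.0002
t 4.37 pos [ 0.4942 -0.0146  0.081 ] yaw 0.1 F [-1.36  1.12 10.24] q6 [-0.25  0.64  1.89 -0.    0.6   1.32] w -0.0002
need shift(tool) [-0.0002  0.0004  0.    ] turn [ 0.0023 -0.002   0.0016] rows>= 0.0
```

Contact was made at TCP z 0.081 with 10 N. Sweeping along the rim towards the notch.

```bash
cat > ang.py <<'E'
from st import *
s=arm.get_state(); o=np.array([.5724,.002]); p=np.array(s["tool_pos"]); d=p[:2]-o
print("radius",round(np.hypot(*d)*1e3,1),"angle",round(np.degrees(np.arctan2(d[1],d[0])),1),"z",round(p[2],4))
a=np.arctan2(d[1],d[0]); t=o+.08*np.array([np.cos(a),np.sin(a)])
rows=[];cur=p[:2].copy()
for k in range(1,6):
    b=a+k*float(sys.argv[1])/80; n=o+.08*np.array([np.cos(b),np.sin(b)]); v=(n-cur)*1e3; cur=n; rows.append((round(v[0],1),round(-v[1],1)))
print("next rows mm (tool x,y):",rows)
go([p[0],p[1],p[2]],0)
E
python3 -m creep '[[0,0,0,0.0015,0.0058,0.0007,1],[0,0,0,0.002,0.0057,0.0007,1],[0,0,0,0.0023,0.0055,0.0007,1],[0,0,0,0.0027,0.0053,0.0007,1],[0,0,0,0.0032,0.0051,0.0007,1]]'; python3 ang.py 8
```

```text
time: 4.78
tool_pos: [0.4998, -0.0346, 0.081]
ee_rot: [-3.131, 0.005, 0.015]
wrist_force: [-3.0, 7.4, 11.6]
gripper_width: -0.0003
radius 81.3 angle -153.3 z 0.081
next rows mm (tool x,y): [(np.float64(5.1), np.float64(6.4)), (np.float64(4.6), np.float64(6.5)), (np.float64(5.3), np.float64(6.0)), (np.float64(5.8), np.float64(5.5)), (np.float64(6.3), np.float64(4.9))]
t 4.78 pos [ 0.4998 -0.0346  0.081 ] yaw -0.2 F [-2.98  7.37 11.6 ] q6 [-0.3   0.65  1.87  0.01  0.64  1.27] w -0.0003
need shift(tool) [0. 0. 0.] turn [-0.0107  0.0093 -0.0032] rows>= 0.0
```

```bash

python3 -m creep '[[-0.01,0.009,-0.003,0.0051,0.0064,0.0006,1],[0,0,0,0.0046,0.0065,0.0006,1],[0,0,0,0.0053,0.006,0.0006,1],[0,0,0,0.0058,0.0055,0.0006,1],[0,0,0,0.0063,0.0049,0.0006,1]]'; python3 ang.py 8
```

```text
time: 5.2
tool_pos: [0.5105, -0.0514, 0.0811]
ee_rot: [-3.117, 0.008, 0.056]
wrist_force: [-7.9, 10.1, 17.5]
gripper_width: -0.0005
radius 81.7 angle -139.2 z 0.0811
next rows mm (tool x,y): [(np.float64(6.8), np.float64(4.7)), (np.float64(6.1), np.float64(5.2)), (np.float64(6.6), np.float64(4.6)), (np.float64(7.0), np.float64(3.9)), (np.float64(7.3), np.float64(3.2))]
t 5.2 pos [ 0.5105 -0.0514  0.0811] yaw -0.3 F [-7.93 10.1  17.54] q6 [-0.32  0.66  1.82  0.02  0.7   1.24] w -0.0005
need shift(tool) [0. 0. 0.] turn [-0.0244  0.0362 -0.0054] rows>= 0.0
```

```bash

python3 -m creep '[[-0.024,0.036,-0.005,0.0066,0.0047,0.0002,1],[-0.005,0.007,0,0.0062,0.0052,0.0003,1],[-0.005,0.007,0,0.0066,0.0046,0.0003,1],[-0.005,0.007,0,0.007,0.0039,0.0003,1],[0,0.005,0,0.0073,0.0032,0.0003,1]]'; python3 ang.py 8
```

```text
time: 5.62
tool_pos: [0.5255, -0.0628, 0.081]
ee_rot: [-3.138, 0.001, 0.024]
wrist_force: [-14.0, 5.8, 19.9]
gripper_width: 0.0001
radius 80.0 angle -125.9 z 0.081
next rows mm (tool x,y): [(np.float64(6.7), np.float64(4.4)), (np.float64(7.1), np.float64(3.7)), (np.float64(7.4), np.float64(2.9)), (np.float64(7.7), np.float64(2.2)), (np.float64(7.9), np.float64(1.4))]
t 5.62 pos [ 0.5255 -0.0628  0.081 ] yaw -0.0 F [-14.02   5.76  19.85] q6 [-0.33  0.67  1.79 -0.    0.69  1.24] w 0.0001
need shift(tool) [0. 0. 0.] turn [-0.0034  0.0151 -0.0007] rows>= 0.0
```

```bash

python3 -m creep '[[-0.003,0.015,0,0.0067,0.0044,0,1],[-0.003,0.005,0,0.0071,0.0037,0.0001,1],[-0.003,0.005,0,0.0074,0.0029,0.0001,1],[-0.003,0.005,0,0.0077,0.0022,0.0001,1],[0,0.005,0,0.0079,0.0014,0.0001,1]]'; python3 ang.py 8
```

```text
time: 6.03
tool_pos: [0.5429, -0.0698, 0.0811]
ee_rot: [-3.135, -0.003, 0.038]
wrist_force: [-9.1, 0.3, 12.7]
gripper_width: -0.0001
radius 77.6 angle -112.3 z 0.0811
next rows mm (tool x,y): [(np.float64(6.6), np.float64(4.9)), (np.float64(7.8), np.float64(1.9)), (np.float64(7.9), np.float64(1.1)), (np.float64(8.0), np.float64(0.3)), (np.float64(8.0), np.float64(-0.5))]
t 6.03 pos [ 0.5429 -0.0698  0.0811] yaw 0.1 F [-9.08  0.28 12.66] q6 [-0.33  0.69  1.74 -0.    0.74  1.24] w -0.0001
need shift(tool) [0. 0. 0.] turn [-0.0063  0.024   0.0016] rows>= 0.0
```

```bash

python3 -m creep '[[-0.006,0.024,0,0.0066,0.0055,0,1],[-0.003,0.006,0,0.0078,0.0025,0.0002,1],[-0.003,0.006,0,0.0079,0.0015,0.0002,1],[-0.003,0.006,0,0.008,0.0006,0.0002,1],[0,0.005,0,0.008,0,0.0002,1]]'; python3 ang.py 6
```

```text
time: 6.45
tool_pos: [0.5602, -0.0745, 0.0811]
ee_rot: [-3.138, -0.009, 0.04]
wrist_force: [-5.9, -1.0, 7.7]
gripper_width: 0.0002
radius 77.4 angle -99.0 z 0.0811
next rows mm (tool x,y): [(np.float64(5.6), np.float64(3.2)), (np.float64(6.0), np.float64(0.3)), (np.float64(6.0), np.float64(-0.2)), (np.float64(6.0), np.float64(-0.6)), (np.float64(5.9), np.float64(-1.1))]
t 6.45 pos [ 0.5602 -0.0745  0.0811] yaw 0.3 F [-5.9  -0.99  7.74] q6 [-0.33  0.7   1.69 -0.01  0.77  1.24] w 0.0002
need shift(tool) [0. 0. 0.] turn [-0.003   0.0257  0.0057] rows>= 0.0
```

```bash

python3 -m creep '[[-0.003,0.026,0.005,0.0066,0.0035,0,1],[-0.002,0.006,0,0.007,0.0006,0.0003,1],[0,0.006,0,0.007,0.0,0.0003,1],[0,0.006,0,0.007,-0.0005,0.0003,1],[0,0.005,0,0.007,-0.001,0.0003,1]]'; python3 ang.py 6
```

```text
time: 6.87
tool_pos: [0.5821, -0.076, 0.0811]
ee_rot: [-3.14, -0.006, 0.011]
wrist_force: [-4.8, -0.6, 7.2]
gripper_width: 0.0001
radius 78.6 angle -82.9 z 0.0811
next rows mm (tool x,y): [(np.float64(6.1), np.float64(0.4)), (np.float64(5.8), np.float64(-1.4)), (np.float64(5.7), np.float64(-1.8)), (np.float64(5.6), np.float64(-2.3)), (np.float64(5.4), np.float64(-2.7))]
t 6.87 pos [ 0.5821 -0.076   0.0811] yaw 0.2 F [-4.79 -0.59  7.23] q6 [-0.32  0.71  1.65 -0.    0.78  1.25] w 0.0001
need shift(tool) [0. 0. 0.] turn [-0.0017  0.0071  0.0041] rows>= 0.0
```

```bash

python3 -m creep '[[-0.001,0.007,0.004,0.006,0.0,0.0003,1],[0,0.004,0,0.006,-0.0012,0.0005,1],[0,0.004,0,0.006,-0.0018,0.0005,1],[0,0.004,0,0.006,-0.0023,0.0005,1],[0,0.003,0,0.005,-0.0024,0.0005,1]]'; python3 ang.py 6
```

```text
time: 7.28
tool_pos: [0.6024, -0.0699, 0.0806]
ee_rot: [3.141, 0.004, -0.012]
wrist_force: [0.8, -1.1, -0.1]
gripper_width: -0.0001
radius 77.9 angle -67.3 z 0.0806
next rows mm (tool x,y): [(np.float64(6.2), np.float64(-0.6)), (np.float64(5.2), np.float64(-2.9)), (np.float64(5.0), np.float64(-3.3)), (np.float64(4.7), np.float64(-3.7)), (np.float64(4.5), np.float64(-4.0))]
t 7.28 pos [ 0.6024 -0.0699  0.0806] yaw 0.2 F [ 0.78 -1.06 -0.12] q6 [-0.3   0.73  1.6  -0.    0.82  1.27] w -0.0001
need shift(tool) [0. 0. 0.] turn [0.0004 0.0075 0.0027] rows>= 0.0
```

The contact force went to zero and z began to fall, so the tip is in the notch. I'll centre over the key (10.5 mm further on in x, 3 mm in y), dropping slowly.

```bash

python3 -m creep '[[0,0.004,0,0.005,-0.001,0.0005,1],[0,0.003,0,0.004,-0.001,0.0005,1],[0,0,0,0.002,-0.001,0.001,1],[0,0,0,0,0,0.001,1],[0,0,0,0,0,0.001,1]]'; python3 ang.py 6;  python3 st.py .613 -.067 .064 0
```

```text
time: 7.7
tool_pos: [0.6174, -0.0667, 0.0754]
ee_rot: [3.141, 0.004, 0.008]
wrist_force: [0.7, 0.3, 0.9]
gripper_width: 0.0
radius 82.1 angle -56.8 z 0.0754
next rows mm (tool x,y): [(np.float64(3.7), np.float64(-5.2)), (np.float64(4.6), np.float64(-3.8)), (np.float64(4.3), np.float64(-4.2)), (np.float64(4.0), np.float64(-4.5)), (np.float64(3.6), np.float64(-4.8))]
t 7.7 pos [ 0.6174 -0.0667  0.0754] yaw 0.1 F [0.7  0.3  0.87] q6 [-0.29  0.75  1.57  0.    0.81  1.28] w 0.0
need shift(tool) [0. 0. 0.] turn [ 0.001  -0.0052  0.0025] rows>= 0.0
t 7.7 pos [ 0.6174 -0.0667  0.0754] yaw 0.1 F [0.7  0.3  0.87] q6 [-0.29  0.75  1.57  0.    0.81  1.28] w 0.0
need shift(tool) [-0.0045  0.0003  0.0114] turn [ 0.001  -0.0052  0.0025] rows>= 0.3
```

```bash

python3 -m creep '[[0,-0.005,0,-0.004,0,0.0005,1],[0,0,0,0,0,0.001,1],[0,0,0,0,0,0.001,1],[0,0,0,0,0,0.001,1],[0,0,0,0,0,0.001,1]]'; python3 st.py .613 -.067 .064 0
python3 -m creep '[[0,0,0,0,0,0.001,1],[0,0,0,0,0,0.0015,1],[0,0,0,0,0,0.0015,1],[0,0,0,0,0,0.0015,1],[0,0,0,0,0,0.0015,1]]'; python3 st.py .613 -.067 .064 0
```

```text
time: 8.12
tool_pos: [0.6128, -0.0665, 0.071]
ee_rot: [3.141, 0.004, -0.0]
wrist_force: [-1.0, 2.1, 4.7]
gripper_width: -0.0001
t 8.12 pos [ 0.6128 -0.0665  0.071 ] yaw 0.1 F [-1.01  2.07  4.65] q6 [-0.29  0.76  1.58 -0.    0.81  1.28] w -0.0001
need shift(tool) [0.0002 0.0005 0.007 ] turn [0.0007 0.0002 0.0023] rows>= 0.2
time: 8.53
tool_pos: [0.6129, -0.0665, 0.0659]
ee_rot: [3.141, 0.004, 0.001]
wrist_force: [-4.4, 2.2, 21.2]
gripper_width: -0.0001
t 8.53 pos [ 0.6129 -0.0665  0.0659] yaw 0.1 F [-4.44  2.18 21.18] q6 [-0.29  0.76  1.58 -0.    0.79  1.28] w -0.0001
need shift(tool) [0.0001 0.0005 0.0019] turn [ 0.0008 -0.0004  0.0024] rows>= 0.0
```

TCP z is 0.0659, which puts the tip 15 mm below the rim at 21 N, so the key is on its stop. Holding one more call, then lifting straight up.

```bash

python3 -m creep '[[0,0,0,0,0,0.0012,1],[0,0,0,0,0,0.0012,1],[0,0,0,0,0,0.001,1],[0,0,0,0,0,0.0005,1],[0,0,0,0,0,0,1]]'; 
python3 -m creep '[[0,0,0,0,0,-0.002,1],[0,0,0,0,0,-0.005,1],[0,0,0,0,0,-0.01,1],[0,0,0,0,0,-0.02,1],[0,0,0,0,0,-0.02,1]]'; python3 st.py .50 -.067 .28 0
```

```text
time: 8.95
tool_pos: [0.6128, -0.0665, 0.0661]
ee_rot: [3.14, 0.005, 0.002]
wrist_force: [-1.0, -0.3, 0.6]
gripper_width: 0.0003
time: 9.37
tool_pos: [0.6092, -0.0658, 0.1192]
ee_rot: [-3.14, -0.004, 0.017]
wrist_force: [0.1, 0.5, 0.5]
gripper_width: 0.0
t 9.37 pos [ 0.6092 -0.0658  0.1192] yaw 0.1 F [0.08 0.48 0.49] q6 [-0.29  0.68  1.56 -0.    0.91  1.28] w 0.0
need shift(tool) [-0.111   0.0006 -0.1596] turn [-0.0017  0.0108  0.0025] rows>= 4.9
```

```bash

python3 -m creep '[[0,0.01,0,0,0,-0.03,1],[0,0,0,0,0,-0.035,1],[0,0,0,-0.01,0,-0.035,1],[0,0,0,-0.03,0,-0.025,1],[0,0,0,-0.03,0,-0.02,1]]'; 
python3 -m creep '[[0,0,0,-0.02,0,-0.01,1],[0,0,0,-0.02,0,0,1],[0,0,0,-0.01,0,0,1],[0,0,0,0,0,0,1],[0,0,0,0,0,0,1]]'; python3 - <<'E'
from h import *
import pickle
from st import go
go([.5,-.067,.28],0)
for n in ["wrist","side","top"]:
    c=cam(n); save(c,f"pics/{n}2.png"); pickle.dump(c,open(f"{n}2.pkl","wb"))
    if n=="side": cv2.imwrite("pics/side2z.png",cv2.resize(c["frame"][160:245,205:345],None,fx=5,fy=5,interpolation=cv2.INTER_CUBIC)[:,:,::-1])
C=pickle.load(open("c0.pkl","rb"))
d=cv2.absdiff(C["side"]["frame"],pickle.load(open("side2.pkl","rb"))["frame"]).max(2)
cv2.imwrite("pics/sd.png",d)
E
```

```text
time: 9.78
tool_pos: [0.5429, -0.0674, 0.2712]
ee_rot: [-3.141, -0.006, -0.007]
wrist_force: [-0.7, -0.6, 0.1]
gripper_width: -0.0004
time: 10.2
tool_pos: [0.4883, -0.0676, 0.2903]
ee_rot: [3.137, 0.004, 0.026]
wrist_force: [0.8, -0.5, -0.6]
gripper_width: -0.0001
t 10.2 pos [ 0.4883 -0.0676  0.2903] yaw 0.2 F [ 0.79 -0.53 -0.59] q6 [-0.37  0.29  1.72  0.    1.12  1.2 ] w -0.0001
need shift(tool) [ 0.0115 -0.0007  0.0105] turn [ 0.0049 -0.0168  0.0027] rows>= 0.4
```

View pics/wrist2.png

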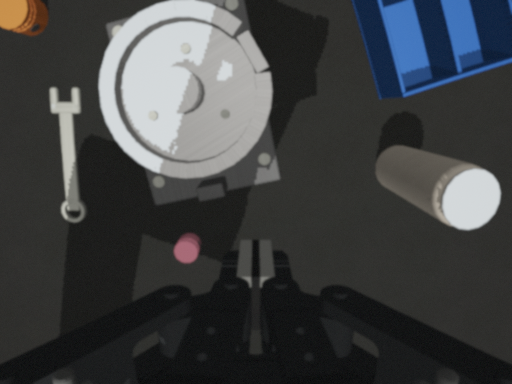

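View pics/side2z.png

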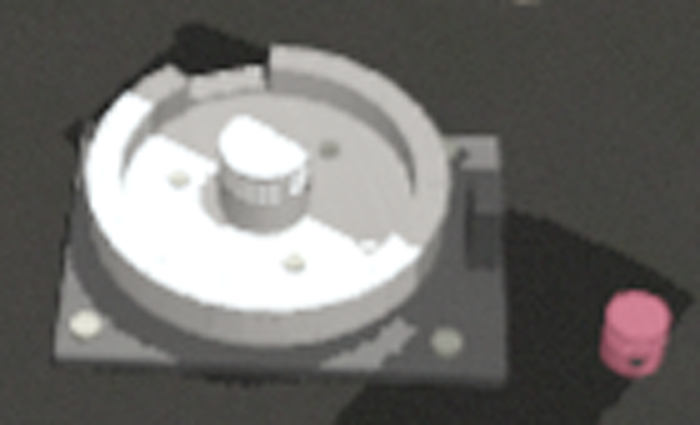

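View pics/sd.png

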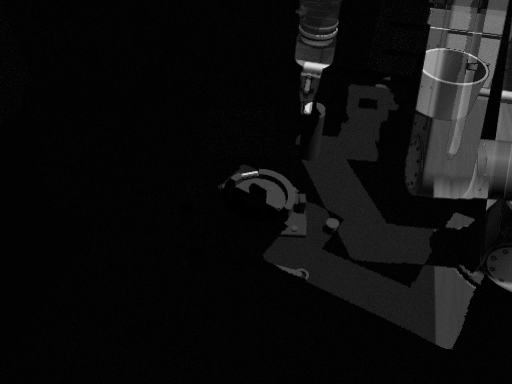

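The side crop shows the key now well below the rim's top (its top edge has dropped from about row 60 to row 75 in the crop). The piston is at the same pixels as before, (265,150), and the difference picture shows only arm, shadow and key changes. The gripper is clear, so I'm handing in.

```bash
python3 -c "
from cell import arm
print(arm.get_state()['dq'].round(3)); print(arm.job_done())"
```

```text
[ 0.001  0.009 -0.004 -0.001  0.001  0.002]
the job is handed in; nothing more can be done
None
```

The lock key is pressed home and left down, and I handed the job in at about 10 s of the 70 s allowed. No verdict comes back, so what follows is what I measured.

- **Sweep:** I set the closed fingertips on the rim beside the index block, where contact gave 10 N at the rim's height. I then ran them round about 100° with up to 20 N of downward force, until the force vanished and the tip dropped into the notch.
- **Key:** I pressed until it stopped with the tip 15 mm below the rim top at 21 N, which is the full 7 mm of travel. I then lifted straight up and moved clear.
- **Last checks:** The side view shows the key lower than before. The piston, spanner, spray can and parts box show no movement there. The wrist force was within its noise (below 1 N) with the gripper clear.
- **Disagreements:** The top and wrist cameras differed by about 2 mm on the fixture's centre, so I used a value between them. My first automatic circle fit on the wrist picture failed, and I refitted it from hand-picked edge points.

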